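Put the cordless handpiece back on charge in its clip cradle

TASK

Put the cordless rotary handpiece away on charge: take it from its rest, press it sideways down into both spring clips of the black charging cradle, and push it back in the clips until its tail is fully home against the end of the charging sleeve, with the brass contact pushed in. Do it gently, since the clips and the contact are easily bent, leave everything else on the bench where it is, and let go.

Things in the scene. Friction and masses are not known exactly. Their poses are not given: they have to be found in the camera images.
- handpiece_mid (a point): Cordless rotary handpiece, 120 to 195 g: straight round silver barrel, 24 mm diameter, 124 mm long, lying level in a rest, axis 46 mm above the bench. This point is on the axis, 62 mm from the flat tail (black cap) and 62 mm from the barrel's other end, where a black taper, brass collet and thin bur reach to 118 mm. x runs along the barrel to the bur (nose); it is round: y and z mean nothing.
- handpiece_tail (a point): centre of the flat tail end of the handpiece, on its axis; axes as above
- handpiece: the handpiece as a whole; origin and axes are those of its mid point
- rest: fixed dark rest with a 115 x 56 mm base, 10 mm high, and two rubber V forks, 8 mm wide and centred 38 mm either side of its middle, that hold the handpiece (whose mid point is up to 6 mm off the rest's middle along the axis). Origin at the centre of its underside; x along the handpiece to its nose
- cradle: fixed charging cradle: black base 184 x 54 mm, 12 mm high, with two steel spring clips open at the top and a grey charging head behind them at its -x end. Origin on the bench below the midpoint between the clips, z up; x runs along the clips, away from the charging head. The handpiece lies in it with its nose to +x and its tail to the head. Free space between the clips above the base
- clip_axis (a point): point midway between the two clips on the axis of a seated barrel, 52 mm above the bench; axes as the cradle's. Pressing a barrel into both clips takes 10 N or so at most; it meets the lips about 18 mm above its seat and snaps home over the last 3 mm, then rigid saddles stop it. Held in both clips, the barrel slides along them with 5 to 10 N of friction
- clip_nose (a point): centre of the clip farther from the charging head, 38 mm from the point above, on the seated axis: a C of spring steel 10 mm wide and 30 mm across, 35 mm at its flared lips, which reach 69 mm above the bench.
- clip_tail (a point): centre of the other clip, 38 mm on the charging head's side; same shape
- charging_head: grey upright block at the cradle's -x end, 34 mm wide, top 72 mm above the bench; origin on the cradle's base under the block's front face, axes as the cradle's, 92 mm behind the clip midpoint. A steel screw sleeve, 18 mm diameter, sticks out of it on the seated axis by 13 to 37 mm; how far is not measured and must be felt or seen. Its end stops the tail rigidly; it bears a push of 25 N
- contact (a joint): sprung brass contact pin, 10 mm diameter, in the end of the charging head's sleeve, on the seated axis: 0 m = free, standing out 5 mm; 0.005 m = pushed in flush, with the tail against the sleeve's end. It pushes back with 0.5 to 1 N
- bur_stand: round dark wooden bur stand, 62 mm across, 55 mm tall with its burs; origin at the centre of its underside
- tweezers: steel tweezers, 130 mm long, lying flat, 7 mm high; origin underneath at mid-length
- flux_bottle: amber glass jar with a black cap, 48 mm across, 85 mm tall; origin at the centre of its underside
- tin_pot: small open steel pot, 52 mm across, 50 mm tall; origin at the centre of its underside
- doming_block: steel doming block, 55 mm cube; origin at the centre of its underside
- caliper: digital caliper with black display housing, 210 mm long, 16 mm high, lying flat; origin near its middle
- pliers: pliers with red grips, 150 mm long, 12 mm high, lying flat; origin at the rivet
- file: flat file with a light wooden handle, 240 mm long, 24 mm high, lying flat; origin near its middle
Mind the look-alikes: they are no part of the job. What is shaped like the handpiece but blue or pink is not meant.

How it is judged:
By the outcome, as a careful person would: the job done as asked, in the order asked, and still so for the second after the job is handed in, with the robot touching nothing.
It also fails if it takes over 72 s, if anything falls off the work surface, if the arm or the gripper's body presses on something with over 40 N, if the wrist force passes 120 N, or if a joint passes its speed limit or range.

ROBOT

A 7-joint arm with a two-finger parallel gripper is mounted at the origin on the work surface. World frame = base frame: x ahead of the robot, y to its left, z up, the work surface at z = 0. Lengths are in m, angles in rad, forces in N, time in s.
With the tool pointing down it reaches from about 0.35 to 0.9 m from the base axis. Payload 8.1 kg.
Tool frame: the origin (TCP) lies between the finger pads; the fingertips stand 8 mm ahead of it and the grasp point (between the pads) lies 11 mm behind it (arm.tcp_to_tips is the distance from the TCP to the fingertips, in m); z points along the fingers, x is the direction in which the jaws open and shut, and the axes are right-handed (so a half turn about z gives the same grasp; the last joint's range is limited). The gripper opens to 92 mm and grips with 3 to 60 N. Pads are 19 mm wide; open, the fingers measure 130 mm over their backs; the gripper's body (75 mm by 190 mm) begins 47 mm behind the grasp point.
Start: joints at [1.123, 0.434, 0.025, 1.573, -0.012, 1.134, -0.075], TCP at [0.211, -0.588, 0.235] pointing down, gripper open.
Joint ranges: [-2.62, 2.62], [-0.44, 2.09], [-1.27, 1.32], [0.08, 2.57], [-1.32, 4.46], [0.12, 2], [-2.74, 2.74]. Speed limits (rad/s): [2.22, 2.22, 3.01, 3.01, 3.14, 3.14, 3.14].

INTERFACE

Orientations are given as a rotation vector (axis times angle).
In Python, from cell import arm, eyes gives the robot as it stands.
- The arm moves only by the tool play_rows, never from a script. Its argument "rows" is a list of rows, each a list of 3 entries, a list of its own where there are three numbers: the shift along the tool's x, y, z each as a share of 50 cm, from -1 to 1, then the turn, a rotation vector about the tool's x, y, z each as a share of 60 degrees, from -1 to 1, then the opening, from -1 (shut) to 1 (fully open), so that 0 is half open. In form: [[[dx, dy, dz], [ax, ay, az], grip], ...]. A call has 1 to 10 rows; each row is the pose to reach, as a shift and turn from the pose commanded when the call began, along the tool's axes at that moment; what a row does not reach only later rows make up. A row lasts 1/10 s, in which the tool goes at most 50 mm and 8.59 degrees, less where a joint would pass 70% of its speed; a pose out of reach is approached as far as the arm can. A call with a number of a shift or a turn outside -1 to 1 is refused whole. A call with a gripper value outside its range is refused whole. The fingers move at their own pace and stop on an object; "newtons" is the grip in N (left out, the last holds). Time passes only in rows, so rows that repeat a pose let the fingers close. It gives the time, the measured TCP pose, the force and the opening at its end, in the units of the state.
- arm.observe(): the state, without advancing time (a new reading comes with each control period).
- eyes.get_image(name): name is "scene" or "side" or "wrist"; returns (picture, depth): 420x560x3 uint8, red, green, blue; 420x560 float32, m along the optical axis (not along the pixel's ray), 0 where there is no reading.
- eyes.get_calibration(name): a dict with "intrinsics" (3x3 intrinsics, pixels), "k1" (the pictures are not rectified: a ray, as slopes to the right and down, at radius r is drawn at 1 + k1 r^2 times it, then the intrinsics apply), "R" (3x3) and "t" (3): a world point X has camera coordinates R X + t. Camera axes: x right, y down, z forward; pixel columns grow to the right and rows downward; lengths in m; the calibration is good to about 2 mm. A picture is of the moment at which its call begins: read the wrist's pose just before it. get_calibration takes no time and is no camera call; for the wrist camera it gives the pose at the moment of the call.
- arm.sign_off(): hands the job in, once; it reports no verdict.
The state is a dict: "clock": time; "joints": joint angles; "dq": joint speeds; "joint_efforts": joint torques, N m; "position": TCP position; "ee_rot": TCP orientation; "force": force on the tool from outside, world axes, zero at the start; "ft_torque": the same for the moment, N m; "width": opening from 0.0 (shut) to 1.0 (fully open).
Only numpy, scipy, OpenCV 4.12 (cv2) and the standard library are available. Lean on these libraries where they do the work, as an engineer would, in place of code of your own. Each camera call takes 0.05 s, during which the arm holds its last target.

## Working session

There is one attempt and no reset: what is moved stays moved. The work goes in short steps, Python scripts to look and compute and a tool call to move; the robot and the scene stay as the last step left them, time stands still between calls to the robot, and variables do not carry over. Pictures are saved under pics/ and viewed, and the job is handed in when it is done.

Besides the shell and the picture viewer there is one more tool, called as name([rows], argument=value, ...), one row to a line, values as JSON. play_rows: Moves the arm, as the interface text tells. Its arguments: {"type":"object","properties":{"rows":{"type":"array","items":{"type":"array"}},"newtons":{"type":"number"}},"required":["rows"]}

```bash
mkdir -p pics; ls; cat > h.py <<'E'
import numpy as np,cv2
from cell import arm,eyes
def cap(n,tag):
    c=eyes.get_calibration(n); im,d=eyes.get_image(n)
    cv2.imwrite(f'pics/{tag}.png',im[:,:,::-1]); np.savez(f'{tag}.npz',im=im,d=d,K=c['intrinsics'],k1=c['k1'],R=c['R'],t=c['t'])
def load(tag): return np.load(f'{tag}.npz')
def ray(c,u,v):
    K=c['K'];x=(u-K[0,2])/K[0,0];y=(v-K[1,2])/K[1,1]
    a,b=x,y
    for _ in range(20):
        s=1+float(c['k1'])*(a*a+b*b);a,b=x/s,y/s
    R=c['R'];return -R.T@c['t'],R.T@np.array([a,b,1.])
def onz(c,u,v,z):
    o,d=ray(c,u,v);return o+d*(z-o[2])/d[2]
def dep(c,u,v):
    o,d=ray(c,u,v);return o+d*float(c['d'][int(round(v)),int(round(u))])
def proj(c,X):
    p=c['R']@np.asarray(X)+c['t'];a,b=p[:2]/p[2];s=1+float(c['k1'])*(a*a+b*b)
    K=c['K'];return K[0,0]*a*s+K[0,2],K[1,1]*b*s+K[1,2]
E
python3 - <<'E'
from h import *
print(arm.observe())
for n in ['scene','side','wrist']:
    cap(n,n+'0'); c=load(n+'0'); print(n,c['K'].tolist(),c['k1'],(-c['R'].T@c['t']).tolist(),c['R'][2])
E
```

```text
pics
{'clock': 0.0, 'joints': array([ 1.12342394,  0.43522042,  0.02496073,  1.57409357, -0.01157183,
        1.13397215, -0.07510164]), 'dq': array([-8.70420530e-05,  5.07708747e-04,  5.43799105e-04,  6.40853900e-04,
        3.46442082e-04, -2.14391154e-03,  6.06533001e-04]), 'joint_efforts': array([ 1.43997904e-04, -6.67852736e+01,  9.85006168e-01, -3.14456677e+01,
       -6.04453753e-02,  4.29072976e-02,  1.94154168e-04]), 'position': array([ 0.21101966, -0.58777985,  0.23394777]), 'ee_rot': array([-2.56890639e+00,  1.80709145e+00,  2.12463713e-03]), 'force': array([ 0.26418788,  0.54872449, -0.71578133]), 'ft_torque': array([-0.03460747, -0.00724182, -0.00900599]), 'width': 0.9960131331401124}
scene [[402.95309436490146, 0.0, 273.5127275205736], [0.0, 402.95309436490146, 211.64354168556383], [0.0, 0.0, 1.0]] -0.04711441195911408 [1.2292874525177717, -0.8810498509525879, 0.7866883886503306] [-0.53471597  0.66115396 -0.52626445]
side [[403.3133640342358, 0.0, 282.78970409152976], [0.0, 403.3133640342358, 210.74050243200304], [0.0, 0.0, 1.0]] -0.01859913486365531 [0.3244380514647116, 0.8170762585298426, 0.811147377582571] [ 0.17845373 -0.72203096 -0.66845011]
wrist [[324.34460445032505, 0.0, 282.43570674785525], [0.0, 324.34460445032505, 203.93884342184904], [0.0, 0.0, 1.0]] -0.06598565416288539 [0.2887711472562068, -0.5598503676049436, 0.3832206986394599] [-0.28739261 -0.10242294 -0.95232087]
```

View pics/scene0.png

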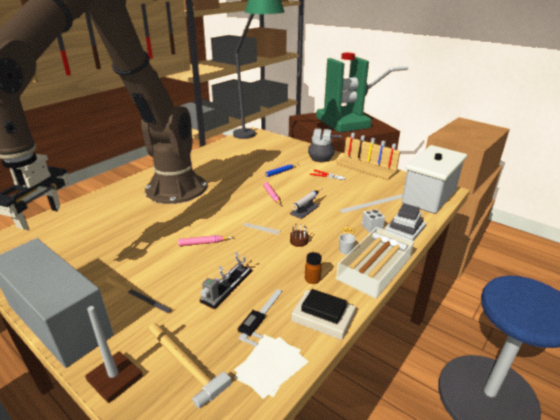

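View pics/side0.png

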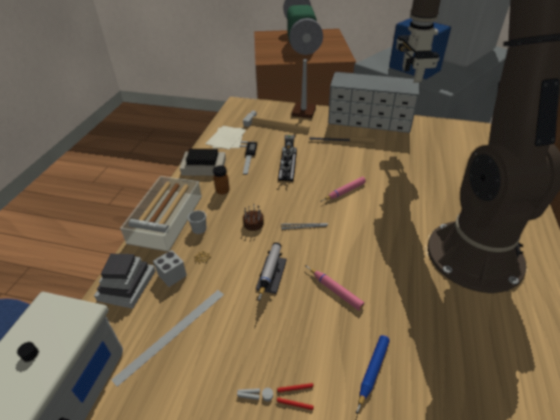

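View pics/wrist0.png

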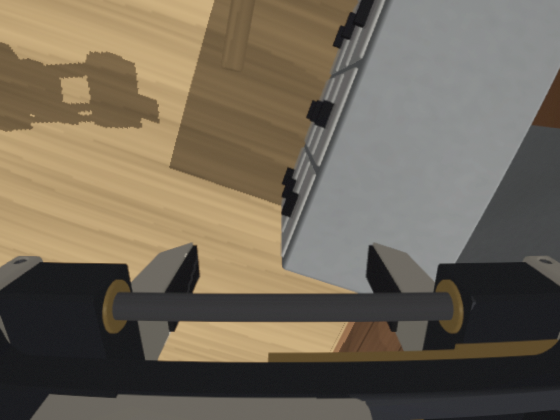

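The silver handpiece in its rest is at scene (305,203) and side (271,264). The pink ones at scene (272,192) and (203,240) and the blue one at (280,170) are look-alikes and lie flat. The cradle is at scene (227,283) and side (288,160). I'll confirm with enlarged crops.

```bash
python3 - <<'E'
from h import *
def crop(tag,x,y,w,h,s):
    i=cv2.imread(f'pics/{tag}.png')[y:y+h,x:x+w]; return cv2.resize(i,(400,300),interpolation=cv2.INTER_CUBIC)
a=np.vstack([np.hstack([crop('scene0',265,173,80,60,5),crop('side0',231,234,80,60,5)]),np.hstack([crop('scene0',187,248,80,60,5),crop('side0',247,129,80,60,5)])])
cv2.imwrite('pics/crops0.png',a)
E
```

```text
(no output)
```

View pics/crops0.png

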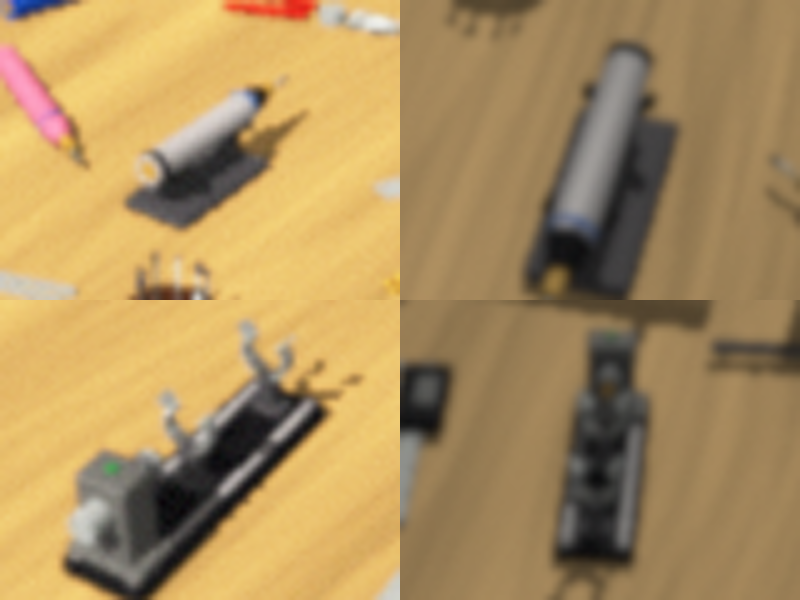

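```bash
python3 - <<'E'
from h import *
s=load('scene0');d=load('side0')
for n,c,u,v,z in [('tail',s,294.6,206.6,.046),('nose',s,316,193,.046),('tail',d,277,246,.05),('nose',d,264.5,280,.05),
 ('cr base corners s',s,187+14,248+(567-300)/5,.012),('',s,187+27,248+(598-300)/5,.012),('',s,187+65.5,248+21.5,.012),
 ('d',d,247+(556-400)/5,129+(560-300)/5,.0),('d',d,247+(633-400)/5,129+(562-300)/5,0),('head top',d,247+(612-400)/5,129+(340-300)/5,.072),('head top s',s,187+110/5,248+168/5,.072)]:
    print(n,onz(c,u,v,z).round(4),dep(c,u,v).round(4))
E
```

```text
tail [0.5138 0.1232 0.046 ] [0.5152 0.1212 0.0474]
nose [0.5177 0.2541 0.046 ] [0.5224 0.2466 0.0509]
tail [0.5107 0.1303 0.05  ] [0.5087 0.1375 0.058 ]
nose [0.513  0.2437 0.05  ] [0.5111 0.2494 0.0575]
cr base corners s [ 0.5785 -0.3878  0.012 ] [ 0.5798 -0.3888  0.0135]
 [ 0.6225 -0.3818  0.012 ] [ 0.6183 -0.3784  0.0067]
 [ 0.5985 -0.2008  0.012 ] [ 0.5907 -0.1923  0.0024]
d [ 0.5895 -0.1976  0.    ] [ 5.894e-01 -1.973e-01  2.000e-04]
d [ 0.5398 -0.2067  0.    ] [ 0.5395 -0.2053  0.0011]
head top [ 0.5876 -0.3559  0.072 ] [ 0.5869 -0.3527  0.074 ]
head top s [ 0.5907 -0.3627  0.072 ] [ 0.5942 -0.3655  0.0759]
```

```bash
cat >> h.py <<'E'
from scipy.spatial.transform import Rotation as Ro
def Rt(phi):
    c,s=np.cos(phi),np.sin(phi);return np.array([[c,s,0],[s,-c,0],[0,0,-1.]])
def plan(p,phi,st=None):
    o=st or arm.observe();R=Ro.from_rotvec(o['ee_rot']).as_matrix()
    d=R.T@(np.asarray(p)-o['position']);r=Ro.from_matrix(R.T@Rt(phi)).as_rotvec()
    print('shift/0.5',(d/.5).round(4),'turn/60',(r/np.radians(60)).round(4),'rows>=',np.linalg.norm(d)/.05,np.degrees(np.linalg.norm(r))/8.59)
E
python3 - <<'E'
from h import *
plan([0.59,-.34,.25],np.radians(8.5))
E
```

```text
shift/0.5 [-0.2106 -0.8808 -0.0316] turn/60 [-6.0000e-04  1.0000e-03 -1.3125e+00] rows>= 9.062127233691353 9.167660252678589
```

play_rows([
  [[-0.1,-0.44,-0.03],[0,0,-0.66],1],
  [[-0.1,-0.44,-0.03],[0,0,-0.66],1],
  [[-0.1,-0.44,-0.03],[0,0,-0.66],1],
  [[-0.1,-0.44,-0.03],[0,0,-0.66],1],
  [[-0.1,-0.44,-0.03],[0,0,-0.66],1],
  [[-0.1,-0.44,-0.03],[0,0,-0.66],1],
])

```text
clock: 0.75
position: [0.4062, -0.4628, 0.2498]
ee_rot: [-3.032, 0.814, -0.003]
force: [-0.2, -0.0, -0.8]
width: 0.996
```

```bash
python3 - <<'E'
from h import *
plan([0.59,-.34,.25],np.radians(8.5))
E
```

```text
shift/0.5 [ 0.1952 -0.3967  0.001 ] turn/60 [-0.0023 -0.002  -0.6424] rows>= 4.4211159577729635 4.487091188513746
```

play_rows([
  [[0.19,-0.4,0],[0,0,-0.64],1],
  [[0.19,-0.4,0],[0,0,-0.64],1],
  [[0.19,-0.4,0],[0,0,-0.64],1],
  [[0.19,-0.4,0],[0,0,-0.64],1],
  [[0.19,-0.4,0],[0,0,-0.64],1],
  [[0.19,-0.4,0],[0,0,-0.64],1],
  [[0.19,-0.4,0],[0,0,-0.64],1],
])

```text
clock: 1.45
position: [0.5843, -0.344, 0.2491]
ee_rot: [3.134, 0.209, -0.002]
force: [-0.7, 0.1, -0.1]
width: 1.003
```

```bash
python3 - <<'E'
from h import *
cap('wrist','w1');print(arm.observe()['position'],arm.observe()['joints'])
E
```

```text
[ 0.58363943 -0.34495176  0.24925233] [ 0.67205619  0.5430047  -0.35576549  1.38225162  0.19217818  1.2512876
  0.43439229]
```

View pics/w1.png

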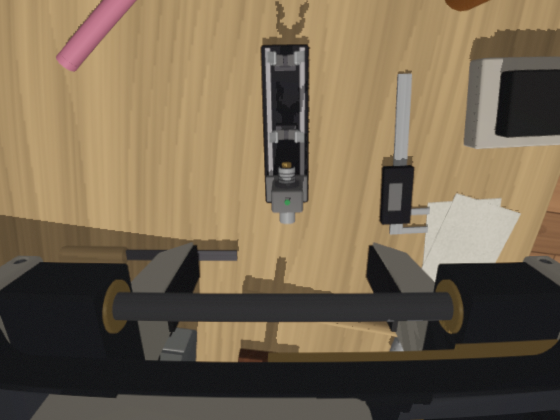

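```bash
python3 - <<'E'
from h import *
i=cv2.imread('pics/w1.png')[40:230,240:335]
cv2.imwrite('pics/w1c.png',cv2.resize(i,None,fx=3.15,fy=3.15,interpolation=cv2.INTER_CUBIC))
i=cv2.imread('pics/w1.png')[145:215,245:335]
cv2.imwrite('pics/w1d.png',cv2.resize(i,None,fx=8,fy=8,interpolation=cv2.INTER_CUBIC))
E
```

```text
(no output)
```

View pics/w1c.png

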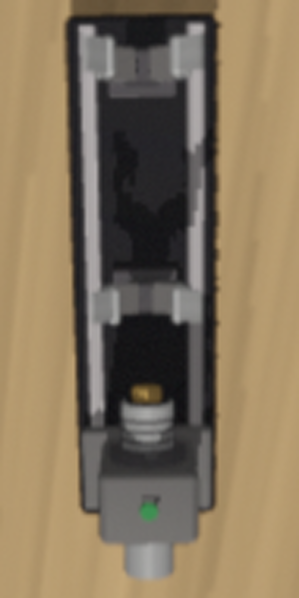

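View pics/w1d.png

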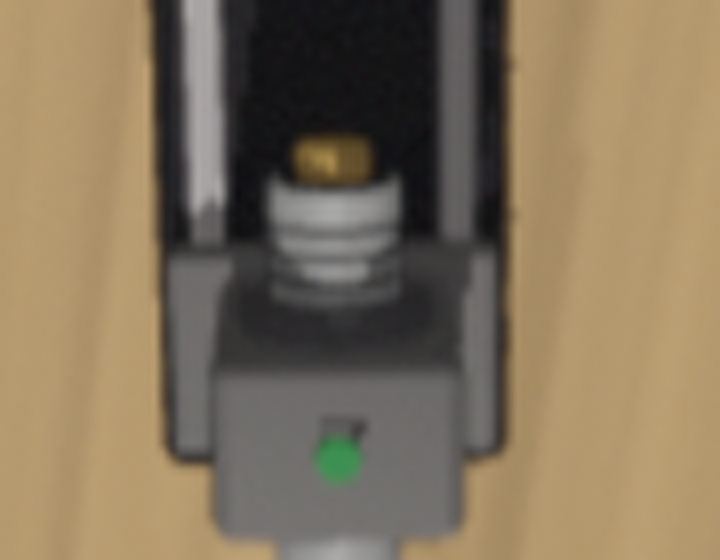

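```bash
cat > m1.py <<'E'
from h import *
c=load('w1')
A=lambda u,v:(240+u/3.15-.34,40+v/3.15-.34)
B=lambda u,v:(245+u/8-.44,145+v/8-.44)
P={}
for n,(u,v),z in [('nL',A(97,56),.069),('nR',A(186,56),.069),('tL',A(104.5,304),.069),('tR',A(186.5,304),.069),
 ('hfL',B(216,372),.072),('hfR',B(463,372),.072),('bnL',A(68,17),.012),('bnR',A(215,17),.012),('btL',A(82,512),.012),('btR',A(212,512),.012),
 ('sL',B(268,178),.052),('sR',B(401,178),.052),('sT',B(335,187),.061),('pinT',B(333,136),.052),('led',B(338,458),.072)]:
    P[n]=onz(c,u,v,z); print(n,P[n].round(4),dep(c,u,v).round(4))
n=(P['nL']+P['nR'])/2;t=(P['tL']+P['tR'])/2
print('clips',n,t,'sep',np.linalg.norm(n-t),'yaw',np.degrees(np.arctan2(*(n-t)[1::-1])))
h=(P['hfL']+P['hfR'])/2;m=(n+t)/2;ax=(n-t)/np.linalg.norm(n-t)
print('mid',m,'head front',h,'dist',(m-h)@ax,'lateral',(h-m)@[-ax[1],ax[0],0],'width',np.linalg.norm(P['hfL']-P['hfR']))
for k in P: print(k,'along',((P[k]-m)@ax).round(4),'lat',((P[k]-m)@[-ax[1],ax[0],0]).round(4))
E
python3 m1.py
```

```text
nL [ 0.5562 -0.2242  0.069 ] [ 0.5561 -0.224   0.067 ]
nR [ 0.5826 -0.2207  0.069 ] [ 0.5826 -0.2204  0.0665]
tL [ 0.5676 -0.2971  0.069 ] [ 0.5675 -0.2976  0.0639]
tR [ 0.5935 -0.2936  0.069 ] [ 0.5937 -0.2939  0.066 ]
hfL [ 0.5734 -0.353   0.072 ] [ 0.5734 -0.3534  0.0708]
hfR [ 0.6053 -0.3487  0.072 ] [ 0.6054 -0.349   0.0712]
bnL [ 0.5417 -0.2064  0.012 ] [ 0.5414 -0.2059  0.0089]
bnR [ 0.5924 -0.1995  0.012 ] [ 0.593  -0.1975 -0.0006]
btL [ 0.568  -0.3852  0.012 ] [ 0.5678 -0.3896 -0.0019]
btR [ 0.6191 -0.3783  0.012 ] [ 0.6207 -0.3823 -0.0014]
sL [ 0.577  -0.3307  0.052 ] [ 0.5771 -0.3308  0.0516]
sR [ 0.5949 -0.3283  0.052 ] [ 0.5974 -0.336   0.012 ]
sT [ 0.5859 -0.3289  0.061 ] [ 0.586  -0.3297  0.0571]
pinT [ 0.585  -0.3238  0.052 ] [ 0.585  -0.3242  0.0501]
led [ 0.5908 -0.3626  0.072 ] [ 0.5906 -0.3618  0.0743]
clips [ 0.56935597 -0.22243798  0.069     ] [ 0.58054704 -0.29531612  0.069     ] sep 0.07373237105268075 yaw 98.73007071818816
mid [ 0.57495151 -0.25887705  0.069     ] head front [ 0.58935659 -0.35088308  0.072     ] dist 0.09312648531719882 lateral -0.00027355628336247356 width 0.03221783726275936
nL along 0.0371 lat 0.0133
nR along 0.0366 lat -0.0133
tL along -0.0366 lat 0.013
tR along -0.0371 lat -0.013
hfL along -0.0928 lat 0.0158
hfR along -0.0934 lat -0.0164
bnL along 0.057 lat 0.0249
bnR along 0.056 lat -0.0262
btL along -0.1238 lat 0.026
btR along -0.1247 lat -0.0255
sL along -0.0713 lat 0.0088
sR along -0.0716 lat -0.0092
sT along -0.0709 lat -0.0001
pinT along -0.0657 lat -0.0001
led along -0.1049 lat 0.0001
```

```bash
python3 - <<'E'
from h import *
plan([0.515,.11,.23],np.radians(-2))
E
```

```text
shift/0.5 [-0.0166 -0.9201  0.0379] turn/60 [0.0008 0.0016 0.159 ] rows>= 9.21006248075655 1.1106702573616236
```

play_rows([
  [[-0.0166,-0.92,0.038],[0,0,0.16],1],
  [[-0.0166,-0.92,0.038],[0,0,0.16],1],
  [[-0.0166,-0.92,0.038],[0,0,0.16],1],
  [[-0.0166,-0.92,0.038],[0,0,0.16],1],
  [[-0.0166,-0.92,0.038],[0,0,0.16],1],
  [[-0.0166,-0.92,0.038],[0,0,0.16],1],
  [[-0.0166,-0.92,0.038],[0,0,0.16],1],
  [[-0.0166,-0.92,0.038],[0,0,0.16],1],
  [[-0.0166,-0.92,0.038],[0,0,0.16],1],
  [[-0.0166,-0.92,0.038],[0,0,0.16],1],
])

```text
clock: 2.5
position: [0.5132, 0.116, 0.2312]
ee_rot: [-3.139, 0.045, -0.001]
force: [-0.2, -0.0, 0.5]
width: 1.002
```

play_rows([
  [[0,0,0],[0,0,0],1],
  [[0,0,0],[0,0,0],1],
])

```text
clock: 2.7
position: [0.5152, 0.1088, 0.2307]
ee_rot: [3.14, -0.056, 0.0]
force: [0.0, -0.7, -0.3]
width: 1.003
```

```bash
python3 - <<'E'
from h import *
cap('wrist','w2');print(arm.observe()['position'],arm.observe()['joints'])
E
```

```text
[0.51534833 0.10842468 0.23065884] [ 0.06923707  0.32600927 -0.48753977  1.78607982  0.17330226  1.07213615
 -0.51654341]
```

View pics/w2.png

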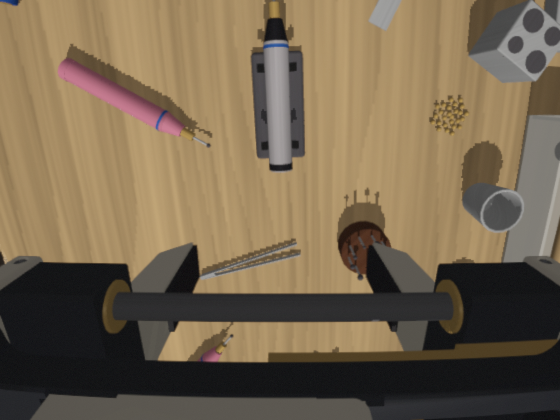

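```bash
python3 - <<'E'
from h import *
i=cv2.imread('pics/w2.png')[0:180,230:325]
cv2.imwrite('pics/w2c.png',cv2.resize(i,None,fx=3.3,fy=3.3,interpolation=cv2.INTER_CUBIC))
c=load('w2');im=c['im'].astype(int)
for r in (55,80,105,130,150,165):
    row=im[r,250:315].sum(1);print(r,' '.join(str(x) for x in row))
print([int(x) for x in im[155:180,280].sum(1)])
E
```

```text
55 369 264 193 200 206 210 210 215 216 216 218 219 214 232 304 353 381 403 419 443 458 462 463 468 481 494 493 484 480 476 467 460 449 439 424 409 391 361 287 241 234 234 234 232 233 231 233 230 233 231 214 206 283 382 423 425 426 429 423 422 416 411 404 405 412
80 422 387 273 203 208 221 227 227 231 233 231 230 229 225 237 294 356 385 409 424 445 461 468 474 477 487 496 491 482 478 479 469 459 447 432 418 402 386 344 269 234 230 233 231 230 229 227 231 228 230 225 210 223 318 416 427 427 431 429 426 422 414 408 404 412
105 419 427 421 327 224 204 212 221 224 226 229 231 235 228 223 227 272 355 385 408 422 439 457 469 475 481 488 490 485 478 476 477 467 454 442 422 408 396 373 320 245 228 227 226 228 229 228 228 224 223 226 217 204 252 366 419 428 433 434 429 424 415 413 408 408
130 415 418 424 430 424 251 196 203 218 222 222 224 230 230 228 227 225 248 336 379 403 421 431 454 468 475 480 484 487 480 473 471 473 461 443 430 411 400 379 360 295 236 225 224 224 225 227 230 226 222 223 223 210 212 286 407 424 429 434 431 426 421 412 409 410
150 391 391 391 394 414 423 309 208 202 217 217 201 188 179 191 189 195 207 246 338 383 406 421 436 456 467 474 477 480 482 474 469 467 466 451 436 421 404 385 367 338 273 235 226 219 222 219 227 227 222 225 225 213 206 258 398 415 423 434 431 429 420 411 409 408
165 403 401 398 397 399 401 410 419 428 429 422 421 423 432 435 439 436 430 410 211 80 88 110 117 139 147 151 154 157 165 165 160 152 136 122 102 101 90 75 72 66 127 285 422 432 428 422 414 407 409 412 405 400 406 409 412 414 421 432 433 428 418 410 406 408
[476, 477, 476, 476, 476, 476, 475, 476, 469, 369, 165, 100, 105, 104, 99, 169, 380, 434, 415, 421, 422, 425, 423, 422, 423]
```

View pics/w2c.png

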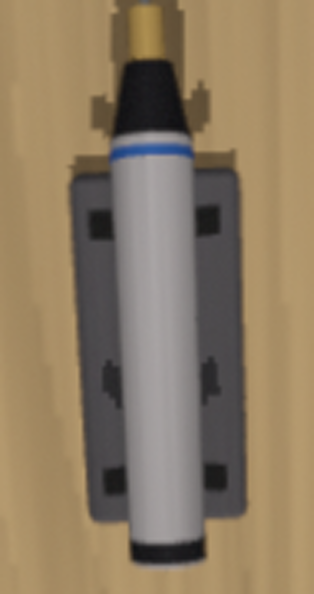

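```bash
python3 - <<'E'
from h import *
c=load('w2')
rows=[(55,264,288),(80,264.8,288.6),(105,266.4,289.6),(130,267.6,290.2),(150,269,291)]
Q=np.array([(onz(c,l,r,.048)+onz(c,R,r,.048))/2 for r,l,R in rows]);print(Q.round(4),[np.linalg.norm(onz(c,l,r,.048)-onz(c,R,r,.048)).round(4) for r,l,R in rows])
vx,vy,x0,y0=cv2.fitLine(Q[:,:2].astype(np.float32),cv2.DIST_L2,0,.01,.01).ravel()
d=np.array([vx,vy]);d*=np.sign(vy);print('yaw',np.degrees(np.arctan2(d[1],d[0])))
p=np.array([x0,y0])
t=onz(c,280.4,170.7,.058)[:2];n=onz(c,275.3,39.7,.058)[:2]
pt=p+d*((t-p)@d);pn=p+d*((n-p)@d);print('tail',t,pt,'nose',n,pn,'len',np.linalg.norm(pn-pt),'mid from tail',pt+.062*d,'avg',(pt+pn)/2)
print('depth top',dep(c,277,80),dep(c,279,130))
# rest corners
print([onz(c,230+u/3.3,v/3.3,.010).round(4).tolist() for u,v in [(70,170),(238,168),(92,522),(246,516)]])
E
```

```text
[[0.5132 0.2336 0.048 ]
 [0.513  0.2109 0.048 ]
 [0.5133 0.1875 0.048 ]
 [0.5133 0.1632 0.048 ]
 [0.5136 0.1431 0.048 ]] [np.float64(0.0228), np.float64(0.023), np.float64(0.0228), np.float64(0.0227), np.float64(0.0225)]
yaw 90.268074
tail [0.51334261 0.12363015] [0.51357298 0.12363123] nose [0.51323525 0.24544716] [0.51300301 0.24544607] len 0.121816168267406 mid from tail [0.51328288 0.18563055] avg [0.51328799 0.18453865]
depth top [0.51338487 0.21036761 0.05755787] [0.51346416 0.16390204 0.05607313]
[[0.4867, 0.2428, 0.01], [0.5404, 0.2414, 0.01], [0.4874, 0.129, 0.01], [0.541, 0.1292, 0.01]]
```

```bash
python3 - <<'E'
from h import *
plan([0.5133,.185,.10],np.radians(0.2))
plan([0.5133,.185,.035],np.radians(0.2))
E
```

```text
shift/0.5 [-0.0097 -0.1533  0.2611] turn/60 [ 0.0014 -0.0001 -0.0384] rows>= 3.029172063582837 0.2681868232296429
shift/0.5 [-0.0098 -0.1535  0.3911] turn/60 [ 0.0014 -0.0001 -0.0384] rows>= 4.202397301936343 0.2681868232296429
```

play_rows([
  [[-0.0097,-0.153,0.1],[0,0,-0.038],1],
  [[-0.0097,-0.153,0.18],[0,0,-0.038],1],
  [[-0.0097,-0.153,0.23],[0,0,-0.038],1],
  [[-0.0097,-0.153,0.25],[0,0,-0.038],1],
  [[-0.0097,-0.153,0.25],[0,0,-0.038],1],
  [[-0.0097,-0.153,0.25],[0,0,-0.038],1],
])

```text
clock: 3.35
position: [0.5139, 0.1865, 0.1072]
ee_rot: [3.141, 0.007, 0.003]
force: [-0.6, -0.0, 0.4]
width: 1.001
```

```bash
python3 - <<'E'
from h import *
print(arm.observe()['position'],arm.observe()['force'])
plan([0.5133,.185,.035],np.radians(0.2))
E
```

```text
[0.51391978 0.18649905 0.10715333] [-0.60603454 -0.00709195  0.35933702]
shift/0.5 [-0.0015  0.0029  0.1443] turn/60 [ 0.0003 -0.0016  0.0011] rows>= 1.4434313109021397 0.013913677263467665
```

play_rows([
  [[0,0.001,0.06],[0,0,0],1],
  [[0,0.001,0.1],[0,0,0],1],
  [[0,0.001,0.13],[0,0,0],1],
  [[0,0.001,0.141],[0,0,0],1],
  [[0,0.001,0.141],[0,0,0],1],
  [[0,0.001,0.141],[0,0,0],1],
])

```text
clock: 3.95
position: [0.5136, 0.1875, 0.0367]
ee_rot: [-3.141, -0.01, -0.004]
force: [0.6, 0.0, -0.5]
width: 1.005
```

```bash
python3 - <<'E'
from h import *
print(arm.observe()['position'],arm.observe()['force'])
cap('wrist','w3');cap('side','s3')
i=cv2.imread('pics/s3.png')[220:310,211:331]
j=cv2.imread('pics/w3.png')
cv2.imwrite('pics/x3.png',np.hstack([cv2.resize(i,(400,300)),cv2.resize(j,(400,300))]))
E
```

```text
[0.51364023 0.18754551 0.03673264] [ 0.61468595  0.00871092 -0.51462247]
```

View pics/x3.png

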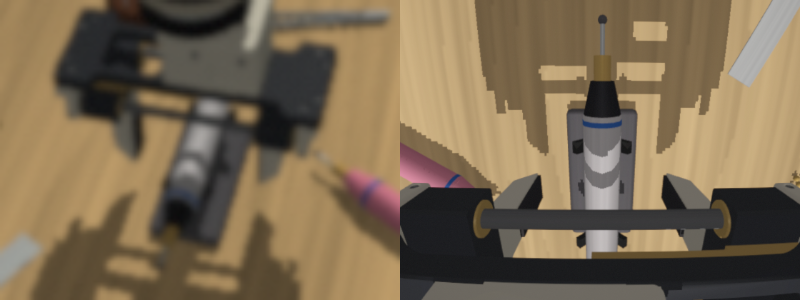

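play_rows([
  [[0,0.003,0.003],[0,0,0],-0.2],
  [[0,0.003,0.003],[0,0,0],-0.4],
  [[0,0.003,0.003],[0,0,0],-0.6],
  [[0,0.003,0.003],[0,0,0],-0.7],
  [[0,0.003,0.003],[0,0,0],-0.8],
  [[0,0.003,0.003],[0,0,0],-1],
  [[0,0.003,0.003],[0,0,0],-1],
  [[0,0.003,0.003],[0,0,0],-1],
], newtons=10)

```text
clock: 4.85
position: [0.5124, 0.1861, 0.0337]
ee_rot: [3.142, 0.012, -0.0]
force: [-0.6, -0.8, -0.1]
width: 0.353
```

play_rows([
  [[0,0,0],[0,0,0],-1],
  [[0,0,0],[0,0,0],-1],
  [[0,0,0],[0,0,0],-1],
  [[0,0,0],[0,0,0],-1],
], newtons=10)

```text
clock: 5.25
position: [0.5134, 0.1862, 0.034]
ee_rot: [-3.141, -0.011, -0.002]
force: [4.3, -0.2, 0.3]
width: 0.257
```

play_rows([
  [[0,0,0],[0,0,0],-1],
  [[0,0,0],[0,0,0],-1],
  [[0,0,0],[0,0,0],-1],
], newtons=40)

```text
clock: 5.55
position: [0.5134, 0.1862, 0.034]
ee_rot: [-3.141, -0.011, -0.002]
force: [5.3, 0.1, -0.5]
width: 0.249
```

play_rows([
  [[0,0,-0.02],[0,0,0],-1],
  [[0,0,-0.06],[0,0,0],-1],
  [[0,0,-0.12],[0,0,0],-1],
  [[0,0,-0.18],[0,0,0],-1],
  [[0,0,-0.24],[0,0,0],-1],
  [[0,0,-0.25],[0,0,0],-1],
  [[0,0,-0.25],[0,0,0],-1],
])

```text
clock: 6.25
position: [0.5121, 0.1862, 0.1594]
ee_rot: [-3.141, -0.012, -0.001]
force: [1.0, 0.4, -1.7]
width: 0.25
```

```bash
python3 - <<'E'
from h import *
s=arm.observe();print(s['position'],s['force'],s['width'])
cap('wrist','w4')
plan([0.575,-.2585,.16],np.radians(8.5))
E
```

```text
[0.51213053 0.18620755 0.15943171] [ 1.01344155  0.36771346 -1.716771  ] 0.25039312960838983
shift/0.5 [ 0.12    0.8895 -0.003 ] turn/60 [ 0.0006  0.0011 -0.1343] rows>= 8.975765962616897 0.9384031442023065
```

View pics/w4.png

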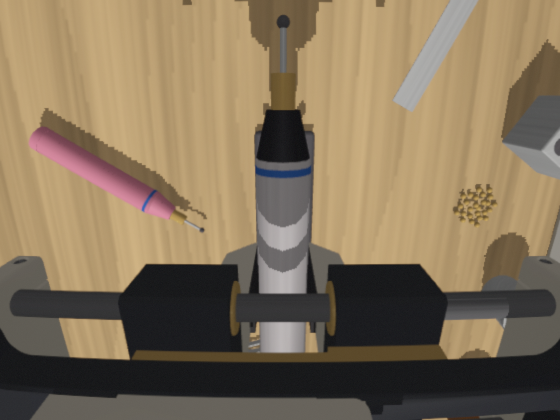

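```bash
python3 - <<'E'
from h import *
c=load('w4');im=c['im'].astype(int)
for r in (145,165,190): print(r,' '.join(map(str,im[r,250:318].sum(1))))
print(im[145:175,283].sum(1))
s=arm.observe();R=Ro.from_rotvec(s['ee_rot']).as_matrix();p=s['position']
for u,v,z in [(283,158,p[2]+.023),(283,158,p[2]+.011),(255.5,185,p[2]+.012),(311,185,p[2]+.012),(283,22,p[2]+.011)]:
    print((R.T@(onz(c,u,v,z)-p)).round(4), (R.T@(dep(c,u,v)-p)).round(4))
for u,v in [(283,165),(283,190),(283,205)]: print((R.T@(dep(c,u,v)-p)).round(4))
E
```

```text
145 466 468 474 464 348 241 230 237 202 90 48 47 55 57 56 55 59 62 58 62 63 59 63 68 66 68 75 72 81 78 87 83 84 86 77 77 80 78 78 70 69 73 63 66 59 54 62 50 59 59 49 61 50 58 56 58 94 184 253 256 259 251 235 241 336 461 472 476
165 467 469 470 466 406 251 257 283 291 294 297 300 304 308 308 303 309 311 320 318 321 321 319 318 314 314 313 313 319 325 331 331 332 329 327 323 321 323 321 319 324 319 318 317 315 314 312 312 313 309 307 306 303 303 299 297 300 297 291 272 238 224 229 297 458 472 474 476
190 464 465 471 475 465 366 288 288 287 291 297 301 303 306 309 307 305 313 318 320 324 320 319 315 317 312 315 315 317 324 327 329 325 326 324 321 319 320 318 319 322 319 318 312 314 314 310 309 308 309 308 306 302 304 302 297 298 294 285 273 248 226 262 402 465 474 477 478
[ 86  91  86  91  86  89  93  88  84  85  91  85  83  82  84  88  97 177
 286 334 329 327 329 326 320 282 215 190 185 190]
[ 0.0002 -0.0617 -0.023 ] [ 0.0002 -0.0616 -0.0223]
[ 0.0002 -0.0597 -0.011 ] [ 0.0002 -0.0616 -0.0223]
[-0.0119 -0.0479 -0.012 ] [-0.0118 -0.0483 -0.0135]
[ 0.0125 -0.0479 -0.012 ] [ 0.0277 -0.0061  0.1506]
[ 0.0002 -0.1133 -0.0111] [ 0.0002 -0.1127 -0.0139]
[ 0.0002 -0.0592 -0.0243]
[ 0.0002 -0.049  -0.0245]
[ 0.0002 -0.0427 -0.0244]
```

```bash
python3 - <<'E'
from h import *
plan([0.574,-.252,.16],np.radians(8.5))
E
```

```text
shift/0.5 [ 0.1181  0.8765 -0.003 ] turn/60 [ 0.0006  0.0011 -0.1343] rows>= 8.844245475298438 0.9384031442023065
```

Slower for the carry (about 16 rows).

play_rows([
  [[0.005,0.04,0],[0,0,-0.01],-1],
  [[0.015,0.12,0],[0,0,-0.02],-1],
  [[0.025,0.2,0],[0,0,-0.03],-1],
  [[0.038,0.28,0],[0,0,-0.05],-1],
  [[0.05,0.36,0],[0,0,-0.06],-1],
  [[0.06,0.44,0],[0,0,-0.07],-1],
  [[0.07,0.52,0],[0,0,-0.08],-1],
  [[0.08,0.6,0],[0,0,-0.09],-1],
  [[0.091,0.68,0],[0,0,-0.105],-1],
  [[0.1,0.74,0],[0,0,-0.12],-1],
])

```text
clock: 7.3
position: [0.5637, -0.1864, 0.1565]
ee_rot: [-3.134, -0.207, 0.006]
force: [0.8, 0.2, -0.2]
width: 0.249
```

```bash
python3 - <<'E'
from h import *
print(arm.observe()['position'],arm.observe()['width'])
plan([0.574,-.252,.16],np.radians(8.5))
E
```

```text
[ 0.56366385 -0.18644994  0.15648521] 0.24903042398726213
shift/0.5 [ 0.0032  0.1327 -0.0071] turn/60 [-0.0006  0.0036 -0.0158] rows>= 1.3290599018397358 0.11299643451805623
```

play_rows([
  [[0.001,0.06,0],[0,0,-0.014],-1],
  [[0.002,0.11,0],[0,0,-0.014],-1],
  [[0.003,0.133,0],[0,0,-0.014],-1],
  [[0.003,0.133,0],[0,0,-0.014],-1],
  [[0.003,0.133,0],[0,0,-0.014],-1],
  [[0.003,0.133,0],[0,0,-0.014],-1],
])

```text
clock: 7.9
position: [0.5756, -0.2469, 0.1585]
ee_rot: [-3.132, -0.236, 0.0]
force: [-0.3, 1.5, -1.4]
width: 0.247
```

```bash
python3 - <<'E'
from h import *
s=arm.observe();print(s['position'],s['force'])
plan([0.574,-.252,.08],np.radians(8.5))
cap('wrist','w5')
E
```

```text
[ 0.57560353 -0.24691758  0.1585422 ] [-0.27320513  1.4805091  -1.44464664]
shift/0.5 [-0.0047  0.0098  0.1571] turn/60 [-0.0012  0.0002  0.0019] rows>= 1.5744560005471497 0.015447013874811913
```

View pics/w5.png

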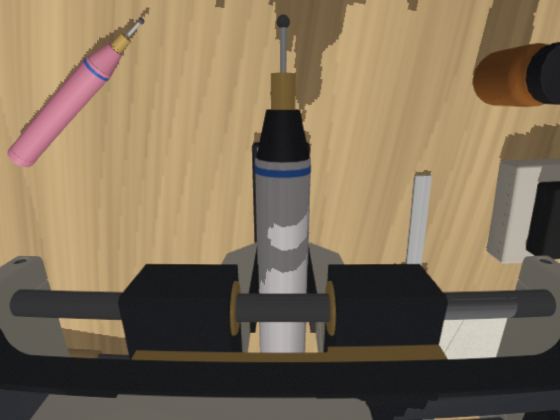

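play_rows([
  [[-0.004,0.01,0.04],[0,0,0],-1],
  [[-0.004,0.01,0.08],[0,0,0],-1],
  [[-0.004,0.01,0.12],[0,0,0],-1],
  [[-0.004,0.01,0.15],[0,0,0],-1],
  [[-0.004,0.01,0.157],[0,0,0],-1],
  [[-0.004,0.01,0.157],[0,0,0],-1],
  [[-0.004,0.01,0.157],[0,0,0],-1],
])

```text
clock: 8.65
position: [0.575, -0.2543, 0.0811]
ee_rot: [3.133, 0.232, 0.002]
force: [0.6, 0.6, -2.1]
width: 0.249
```

```bash
python3 - <<'E'
from h import *
s=arm.observe();print(s['position'],s['force'],s['ee_rot'])
plan([0.574,-.252,.08],np.radians(8.5))
cap('wrist','w6');cap('side','s6');cap('scene','c6')
i=cv2.imread('pics/s6.png')[110:200,227:347]
j=cv2.imread('pics/c6.png')[225:315,170:290]
cv2.imwrite('pics/x6.png',np.hstack([cv2.resize(i,(400,300),interpolation=2),cv2.resize(j,(400,300),interpolation=2)]))
E
```

```text
[ 0.57498422 -0.25434388  0.08114437] [ 0.60988619  0.60230914 -2.10235471] [3.13253237e+00 2.32431715e-01 1.90303221e-03]
shift/0.5 [-0.0013 -0.0049  0.0023] turn/60 [ 0.0005 -0.0011 -0.0002] rows>= 0.05575683650036492 0.008748298853130042
```

View pics/x6.png

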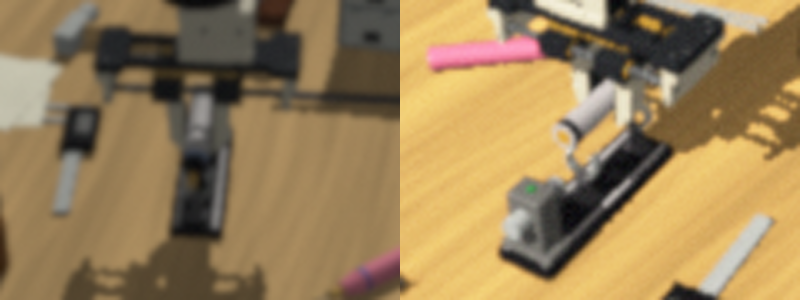

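View pics/w6.png

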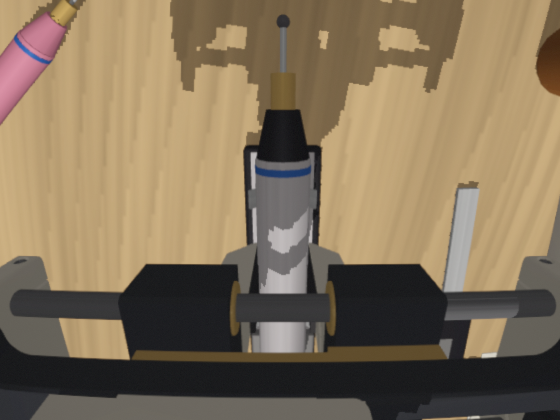

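play_rows([
  [[-0.001,-0.005,0.01],[0,0,0],-1],
  [[-0.001,-0.005,0.02],[0,0,0],-1],
  [[-0.001,-0.005,0.03],[0,0,0],-1],
  [[-0.001,-0.005,0.036],[0,0,0],-1],
  [[-0.001,-0.005,0.036],[0,0,0],-1],
  [[-0.001,-0.005,0.036],[0,0,0],-1],
])

```text
clock: 9.4
position: [0.5735, -0.2521, 0.0621]
ee_rot: [-3.133, -0.232, 0.0]
force: [0.1, 0.7, -1.5]
width: 0.247
```

play_rows([
  [[0,0,0.006],[0,0,0],-1],
  [[0,0,0.012],[0,0,0],-1],
  [[0,0,0.012],[0,0,0],-1],
])

```text
clock: 9.7
position: [0.5741, -0.2521, 0.0564]
ee_rot: [3.133, 0.232, 0.002]
force: [1.3, -0.5, 1.2]
width: 0.253
```

play_rows([
  [[0,0,0.006],[0,0,0],-1],
  [[0,0,0.012],[0,0,0],-1],
  [[0,0,0.012],[0,0,0],-1],
])

```text
clock: 10.0
position: [0.5742, -0.2523, 0.0505]
ee_rot: [3.132, 0.232, 0.002]
force: [3.5, -0.3, 1.3]
width: 0.249
```

play_rows([
  [[0.001,0,0.004],[0,0,0],-1],
  [[0.002,0,0.008],[0,0,0],-1],
  [[0.002,0,0.008],[0,0,0],-1],
])

```text
clock: 10.3
position: [0.5743, -0.2521, 0.046]
ee_rot: [3.133, 0.232, -0.0]
force: [2.6, -1.2, -0.7]
width: 0.249
```

```bash
python3 - <<'E'
from h import *
s=arm.observe();print(s['position'],s['force'],s['ft_torque'],s['ee_rot'])
E
```

```text
[ 0.5743475  -0.25206498  0.04595547] [ 2.58157429 -1.17345648 -0.69768751] [-0.24666118 -0.54074584  0.02777433] [ 3.13293952e+00  2.31889474e-01 -3.10192389e-04]
```

play_rows([
  [[0.001,0,0.003],[0,0,0],-1],
  [[0.002,0,0.006],[0,0,0],-1],
  [[0.002,0,0.006],[0,0,0],-1],
])

```text
clock: 10.6
position: [0.5746, -0.2517, 0.0423]
ee_rot: [-3.132, -0.232, 0.003]
force: [0.9, -0.8, -4.5]
width: 0.25
```

play_rows([
  [[0,0,0.002],[0,0,0],-1],
  [[0,0,0.004],[0,0,0],-1],
  [[0,0,0.004],[0,0,0],-1],
])

```text
clock: 10.9
position: [0.5747, -0.2516, 0.0406]
ee_rot: [-3.132, -0.232, 0.002]
force: [-1.1, -0.0, -6.6]
width: 0.25
```

play_rows([
  [[0,0,0.001],[0,0,0],-1],
  [[0,0,0.002],[0,0,0],-1],
  [[0,0,0.002],[0,0,0],-1],
])

```text
clock: 11.2
position: [0.575, -0.2517, 0.0402]
ee_rot: [-3.133, -0.232, 0.001]
force: [-2.5, 0.6, -2.2]
width: 0.25
```

play_rows([
  [[0,0,0.001],[0,0,0],-1],
  [[0,0,0.002],[0,0,0],-1],
  [[0,0,0.002],[0,0,0],-1],
])

```text
clock: 11.5
position: [0.5751, -0.2517, 0.04]
ee_rot: [3.133, 0.232, -0.001]
force: [-7.3, 1.6, 6.7]
width: 0.252
```

play_rows([
  [[-0.0008,0,-0.0004],[0,0,0],-1],
  [[-0.0012,0,-0.0008],[0,0,0],-1],
  [[-0.0012,0,-0.0008],[0,0,0],-1],
])

```text
clock: 11.8
position: [0.575, -0.2517, 0.04]
ee_rot: [3.133, 0.232, 0.001]
force: [-3.9, 2.3, 3.8]
width: 0.251
```

```bash
python3 - <<'E'
from h import *
s=arm.observe();print(s['position'],s['force'],s['ft_torque'],s['ee_rot'])
cap('side','s7');cap('scene','c7')
i=cv2.imread('pics/s7.png')[110:200,227:347]
j=cv2.imread('pics/c7.png')[225:315,170:290]
cv2.imwrite('pics/x7.png',np.hstack([cv2.resize(i,(400,300),interpolation=2),cv2.resize(j,(400,300),interpolation=2)]))
E
```

```text
[ 0.57500654 -0.25171779  0.039992  ] [-3.8586169   2.27437695  3.80973578] [0.41757505 0.73207509 0.02635642] [3.13290776e+00 2.32247026e-01 5.91659934e-04]
```

View pics/x7.png

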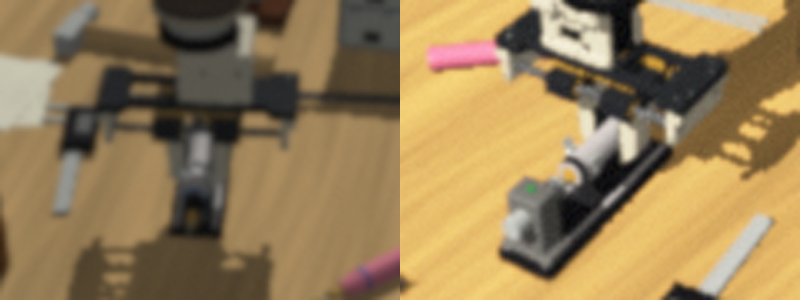

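play_rows([
  [[0,0.002,0],[0,0,0],-1],
  [[0,0.004,0],[0,0,0],-1],
  [[0,0.006,0],[0,0,0],-1],
  [[0,0.008,0],[0,0,0],-1],
  [[0,0.008,0],[0,0,0],-1],
])

```text
clock: 12.4
position: [0.575, -0.2535, 0.0398]
ee_rot: [-3.13, -0.234, 0.002]
force: [-7.1, 8.1, 9.1]
width: 0.247
```

play_rows([
  [[0,0.002,0],[0,0,0],-1],
  [[0,0.004,0],[0,0,0],-1],
  [[0,0.006,0],[0,0,0],-1],
  [[0,0.006,0],[0,0,0],-1],
])

```text
clock: 12.8
position: [0.5754, -0.2563, 0.0398]
ee_rot: [-3.13, -0.234, 0.002]
force: [-7.2, 7.9, 8.3]
width: 0.247
```

play_rows([
  [[-0.001,0.002,-0.0006],[0,0,0],-1],
  [[-0.001,0.004,-0.0006],[0,0,0],-1],
  [[-0.001,0.006,-0.0006],[0,0,0],-1],
  [[-0.001,0.006,-0.0006],[0,0,0],-1],
])

```text
clock: 13.2
position: [0.5759, -0.2599, 0.0398]
ee_rot: [-3.131, -0.234, 0.0]
force: [-4.0, 6.4, 3.4]
width: 0.252
```

```bash
python3 - <<'E'
from h import *
cap('wrist','w8')
c=load('w8');im=c['im'].astype(int);print(im[148:180,283].sum(1))
s=arm.observe();R=Ro.from_rotvec(s['ee_rot']).as_matrix();print(s['position'],s['force'],s['ft_torque'])
E
```

```text
[100 103 102 101 102 101 103 103 101 103 100 104 103 138 286 366 372 368
 371 370 367 347 290 228 223 219 217 215 231 296 352 366]
[ 0.57590885 -0.25990805  0.03981961] [-3.96200592  5.88356275  4.53330733] [1.21995578 0.66417227 0.03230733]
```

View pics/w8.png

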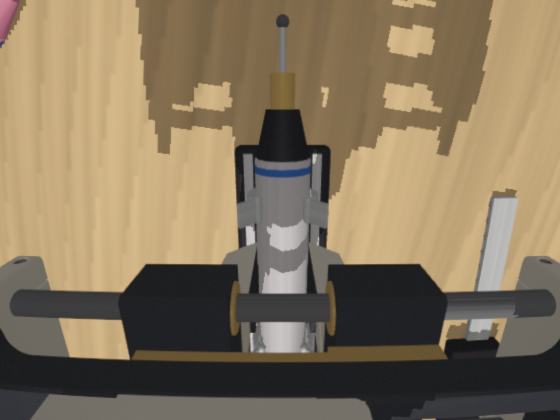

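play_rows([
  [[0,0.002,-0.0004],[0,0,0],-1],
  [[0,0.004,-0.0004],[0,0,0],-1],
  [[0,0.006,-0.0004],[0,0,0],-1],
  [[0,0.006,-0.0004],[0,0,0],-1],
])

```text
clock: 13.65
position: [0.5763, -0.2628, 0.0398]
ee_rot: [-3.131, -0.234, 0.001]
force: [-3.9, 6.0, 2.0]
width: 0.249
```

play_rows([
  [[0,0.001,0],[0,0,0],-1],
  [[0,0.002,0],[0,0,0],-1],
  [[0,0.002,0],[0,0,0],-1],
])

```text
clock: 13.95
position: [0.5765, -0.2637, 0.0398]
ee_rot: [-3.13, -0.234, 0.001]
force: [-3.4, 6.7, 1.9]
width: 0.252
```

play_rows([
  [[0,0.001,0],[0,0,0],-1],
  [[0,0.002,0],[0,0,0],-1],
  [[0,0.002,0],[0,0,0],-1],
])

```text
clock: 14.25
position: [0.5766, -0.2646, 0.0398]
ee_rot: [-3.13, -0.234, 0.001]
force: [-3.7, 6.3, 2.5]
width: 0.248
```

play_rows([
  [[0,0.001,0],[0,0,0],-1],
  [[0,0.002,0],[0,0,0],-1],
  [[0,0.002,0],[0,0,0],-1],
])

```text
clock: 14.55
position: [0.5767, -0.2655, 0.0398]
ee_rot: [-3.13, -0.234, 0.001]
force: [-4.5, 6.1, 2.0]
width: 0.251
```

play_rows([
  [[0,0.001,0],[0,0,0],-1],
  [[0,0.002,0],[0,0,0],-1],
  [[0,0.002,0],[0,0,0],-1],
])

```text
clock: 14.85
position: [0.5769, -0.2665, 0.0398]
ee_rot: [-3.13, -0.234, 0.001]
force: [-3.8, 6.0, 2.4]
width: 0.25
```

play_rows([
  [[0,0.001,0],[0,0,0],-1],
  [[0,0.002,0],[0,0,0],-1],
  [[0,0.002,0],[0,0,0],-1],
])

```text
clock: 15.15
position: [0.5769, -0.2666, 0.0398]
ee_rot: [-3.129, -0.235, 0.001]
force: [-4.6, 9.6, 3.4]
width: 0.252
```

Force rose and motion stopped near −0.2666, about 15 mm of travel. I'll confirm with a bit more push.

play_rows([
  [[0,0.001,0],[0,0,0],-1],
  [[0,0.002,0],[0,0,0],-1],
  [[0,0.002,0],[0,0,0],-1],
])

```text
clock: 15.45
position: [0.5769, -0.2666, 0.0398]
ee_rot: [-3.128, -0.236, 0.002]
force: [-6.2, 10.6, 4.6]
width: 0.251
```

```bash
python3 - <<'E'
from h import *
s=arm.observe();print(s['position'],s['force'],s['ft_torque'])
cap('wrist','w9')
c=load('w9');im=c['im'].astype(int);print(im[155:175,283].sum(1))
E
```

```text
[ 0.57691545 -0.26662028  0.03981825] [-6.21101463 10.5518933   4.55882425] [ 2.35370159e+00  1.11433900e+00 -9.65559552e-04]
[108 106 101 106 105 113 171 307 376 378 372 372 374 368 335 270 225 221
 219 219]
```

play_rows([
  [[0,0.001,0],[0,0,0],-1],
  [[0,0.002,0],[0,0,0],-1],
  [[0,0.003,0],[0,0,0],-1],
  [[0,0.003,0],[0,0,0],-1],
])

```text
clock: 15.9
position: [0.5769, -0.2667, 0.0398]
ee_rot: [-3.126, -0.237, 0.003]
force: [-6.0, 15.4, 7.0]
width: 0.247
```

```bash
python3 - <<'E'
from h import *
s=arm.observe();print(s['position'],s['force'],s['ft_torque'],s['ee_rot'])
cap('wrist','w10');cap('scene','c10');cap('side','s10')
c=load('w10');im=c['im'].astype(int);print(im[155:175,283].sum(1))
i=cv2.imread('pics/s10.png')[125:185,247:327]
j=cv2.imread('pics/c10.png')[245:305,185:265]
cv2.imwrite('pics/x10.png',np.hstack([cv2.resize(i,(400,300),interpolation=2),cv2.resize(j,(400,300),interpolation=2)]))
E
```

```text
[ 0.57690744 -0.26665612  0.03980197] [-5.96035313 15.44938344  7.04890898] [ 3.12904033  1.36538652 -0.01669031] [-3.12642182e+00 -2.37332466e-01  2.94247959e-03]
[104 107 104 107 103 116 196 323 380 377 373 372 372 368 327 251 220 219
 218 219]
```

View pics/x10.png

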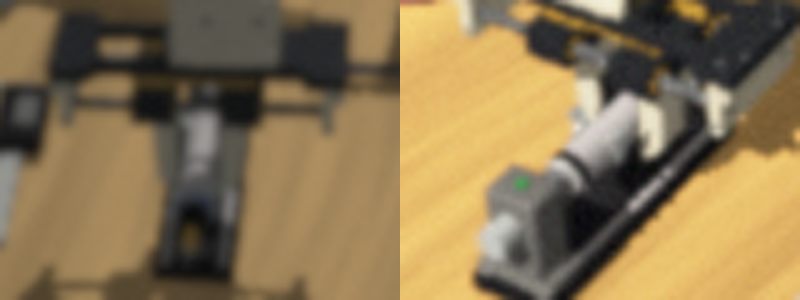

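play_rows([
  [[0,-0.002,-0.0004],[0,0,0],-1],
  [[-0.0004,-0.004,-0.0008],[0,0,0],-1],
  [[-0.0006,-0.006,-0.001],[0,0,0],-1],
  [[-0.0006,-0.008,-0.001],[0,0,0],-1],
  [[-0.0006,-0.008,-0.001],[0,0,0],-1],
], newtons=20)

```text
clock: 16.55
position: [0.5769, -0.2666, 0.04]
ee_rot: [-3.131, -0.234, -0.001]
force: [-0.3, 6.7, -6.3]
width: 0.253
```

play_rows([
  [[0,-0.002,0.0005],[0,0,0],-1],
  [[0,-0.002,0.0005],[0,0,0],-1],
  [[0,-0.002,0.0005],[0,0,0],-0.5],
  [[0,-0.002,0.0005],[0,0,0],-0.4],
  [[0,-0.002,0.0005],[0,0,0],-0.3],
  [[0,-0.002,0.0005],[0,0,0],-0.3],
  [[0,-0.002,0.0005],[0,0,0],-0.3],
  [[0,-0.002,0.0005],[0,0,0],-0.3],
])

```text
clock: 17.35
position: [0.5764, -0.2677, 0.0407]
ee_rot: [3.133, 0.231, 0.001]
force: [0.0, -0.7, -0.8]
width: 0.352
```

play_rows([
  [[0,0,0],[0,0,0],-0.2],
  [[0,0,0],[0,0,0],-0.1],
  [[0,0,0],[0,0,0],-0.1],
  [[0,0,0],[0,0,0],-0.1],
])

```text
clock: 17.75
position: [0.5763, -0.2673, 0.0404]
ee_rot: [3.133, 0.232, 0.0]
force: [-0.4, 0.2, -0.1]
width: 0.449
```

```bash
python3 - <<'E'
from h import *
s=arm.observe();print(s['position'],s['force'],s['width'])
cap('wrist','w11')
E
```

```text
[ 0.57632297 -0.26731182  0.0403588 ] [-0.35847163  0.20364848 -0.09714213] 0.44918251056075303
```

View pics/w11.png

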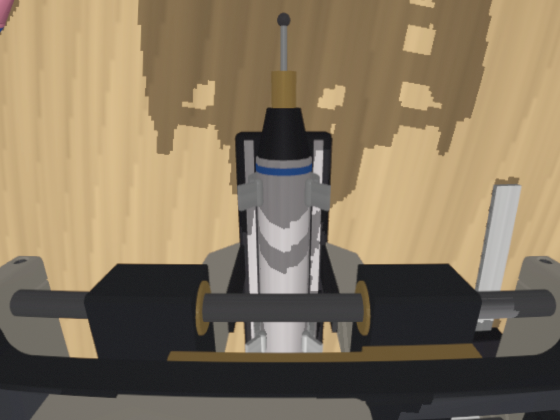

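play_rows([
  [[0,0,-0.02],[0,0,0],0],
  [[0,0,-0.06],[0,0,0],0],
  [[0,0,-0.12],[0,0,0],0],
  [[0,0,-0.2],[0,0,0],0],
  [[0,0.05,-0.28],[0,0,0],0],
  [[0,0.12,-0.36],[0,0,0],0],
  [[0,0.16,-0.38],[0,0,0],0],
  [[0,0.16,-0.38],[0,0,0],0],
  [[0,0.16,-0.38],[0,0,0],0],
])

```text
clock: 18.7
position: [0.5879, -0.3464, 0.2307]
ee_rot: [-3.133, -0.231, -0.001]
force: [0.1, 0.6, -0.2]
width: 0.498
```

```bash
python3 - <<'E'
from h import *
s=arm.observe();print(s['position'],s['force'],s['width'])
cap('wrist','w12');cap('scene','c12');cap('side','s12')
i=cv2.imread('pics/s12.png')[125:185,247:327]
j=cv2.imread('pics/c12.png')[245:305,185:265]
w=cv2.imread('pics/w12.png')
a=np.hstack([cv2.resize(i,(400,300),interpolation=2),cv2.resize(j,(400,300),interpolation=2)])
cv2.imwrite('pics/x12.png',a)
E
```

```text
[ 0.5879328  -0.34642359  0.23074492] [ 0.06896031  0.55047135 -0.15213804] 0.4976663026487275
```

View pics/x12.png

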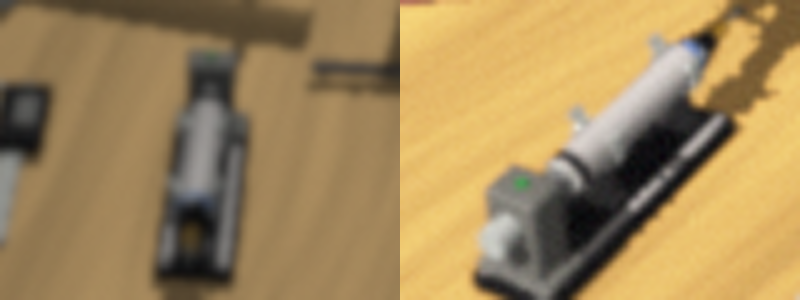

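View pics/w12.png

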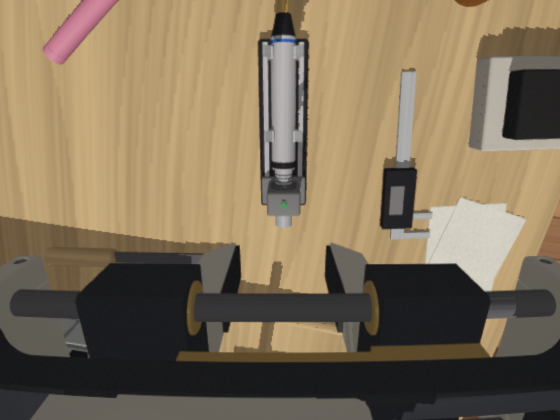

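```bash
python3 - <<'E'
from h import *
i=cv2.imread('pics/w12.png')[145:215,240:330]
cv2.imwrite('pics/w12d.png',cv2.resize(i,None,fx=8,fy=8,interpolation=cv2.INTER_CUBIC))
c=load('w12')
for v in (70,100,130,150): print(dep(c,283,v).round(4))
E
```

```text
[ 0.5719 -0.2374  0.0635]
[ 0.5758 -0.2636  0.0634]
[ 0.5799 -0.2909  0.064 ]
[ 0.5827 -0.3099  0.0641]
```

View pics/w12d.png

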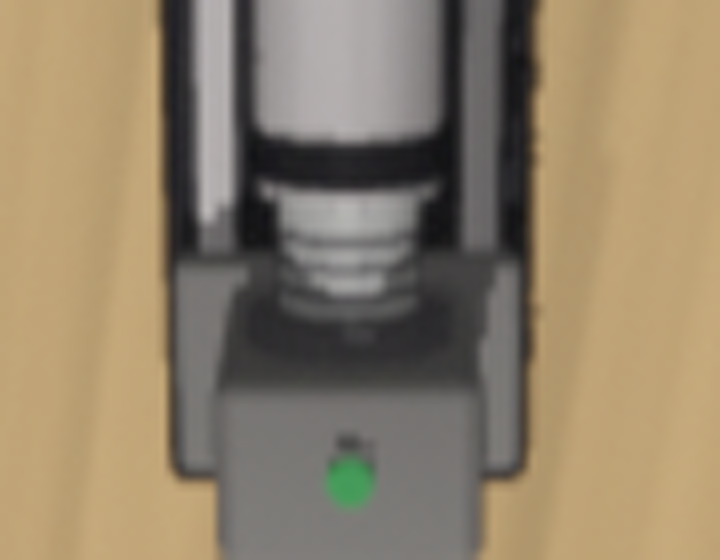

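The enlarged crop shows the black tail band at (350,165) up against the sleeve end at (350,195), with no brass and no gap visible. The barrel top is level at 63–64 mm, which matches a seated axis at 52 mm.

```bash
python3 -c "
from cell import arm
print(arm.observe()['force']);arm.sign_off()"
```

```text
[ 0.28068498 -0.01729681  0.3055505 ]
the job is handed in; nothing more can be done
```

The silver handpiece is on charge. I took it from its rest, pressed it down into both clips, and slid it back about 15 mm until its tail stopped against the sleeve. Then I let go, raised the arm clear and handed the job in at about 19 s.

**Tail home:** The tail stopped at one spot while the push rose from about 6 N to 15 N, under the sleeve's 25 N limit. The pad marks showed no slip in the grip. The stop came 1–1.5 mm further on than the pictures had predicted.

**After release:** The last wrist picture shows the tail against the sleeve with no brass and no gap. The barrel is level, its top at 63–64 mm against 64 expected. The force readings are near zero, so the arm is touching nothing.

**Gentleness:** Side loads reached about 7 N during seating and sliding because the tool was off centre by a fraction of a millimetre. I re-centred it as I went. The highest downward load I read was about 9 N, in the slide.

**Other objects:** I did not re-measure them. The arm met nothing on the way, and the items visible in the last pictures look unmoved.

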